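Put the mending kit back on its shadow tiles

TASK

Put the mending kit back on its foam tiles: lay the yellow highlighter, the glue tube, the roll of tape and the blue-capped jar each centred on the coloured outline of its own shape and lined up with it, the tube with its red cap on the red cap of its outline and the roll and the jar standing flat on their bases. The highlighter may lie either way round. Do not tip the jar over, and leave the dropper bottle and the black pen where they are.

Things in the scene. Friction and masses are not known exactly. Their poses are not given: they have to be found in the camera images.
- highlighter_centre (a point): Yellow highlighter pen lying on the bench (145 long, 15 wide, 17 high). The point is its centre, half-way up; x runs along the barrel.
- glue_tube_centre (a point): White squeeze tube of glue with a red cap, lying on the bench, 104 long overall (cap the last 18 mm, 13 in diameter), up to 29 wide and 23 high. The point is the middle of the overall length, half-way up (11.5 mm); x runs along the tube towards the red cap. Grip across the tube.
- tape_roll_centre (a point): Mint-green roll of tape lying flat, 67 in outer diameter, 19 high; the hole in it is not usable (filled). The point is its centre, half-way up (9.5 mm); z is its axis.
- blue_jar_centre (a point): Small clear jar with a broad blue cap, standing upright, 61 in diameter, 59 high; the cap is the upper 24 mm and is fixed. The point is its centre, half-way up (29.5 mm); z is its axis.
- outline_yellow (a point): Yellow bar outline (151 x 20, round ends) on a dark foam tile 165 x 100 x 6 high, for the highlighter; the tile is fixed. The point is the centre of the outline on the tile's top (6 mm above the bench); x runs along the bar and the tile's long side.
- outline_tube_cap (a point): White tube outline with a red cap end (109 long, 33 wide) on a dark foam tile 165 x 100 x 6 high, for the glue tube; the tile is fixed. The point lies in the red cap end, on the tile's top, 45 mm along x from the tile's centre; x runs along the outline towards and out past the red end. The laid-down tube's centre belongs 45 mm back from this point along -x.
- outline_ring (a point): Mint-green ring outline (72 outer, 36 inner diameter) on a dark square foam tile 100 x 100 x 6 high, for the roll of tape; the tile is fixed. The point is the centre of the ring on the tile's top.
- outline_blue (a point): Blue full disc (66 in diameter) on a dark square foam tile 100 x 100 x 6 high, for the blue-capped jar; the tile is fixed. The point is the centre of the disc on the tile's top.
- dropper_bottle: Brown dropper bottle with a black top, 56 in diameter, 162 high, standing at the left; a bystander, not to be moved. Origin at the centre of its underside.
- pen_black: Black pen lying at the back (149 long, 11 wide, 13 high); a bystander, not to be moved. Origin under its centre, x along the barrel.
Mind the look-alikes: they are no part of the job. What is shaped like the part that bears tape_roll_centre but pink is not meant.

How it is judged (in metres and radians):
At the end, for the whole second after the job is handed in: All four rest on their own outlines: within 12 mm of the centre (tube: along and across, cap at the red end), highlighter (either way round) and tube within 0.2 rad of the outline, tape and jar within 0.1 rad of flat and upright, heights within 5 mm, at rest (horizontal distance between highlighter_centre and outline_yellow below 0.012 m and angle between the x axis of highlighter_centre and the x axis of outline_yellow, either way round below 0.2 rad and height (world z) of highlighter_centre between 0.0095 and 0.0195 m and x of outline_tube_cap in the frame of glue_tube_centre between 0.033 and 0.057 m and y of outline_tube_cap in the frame of glue_tube_centre between -0.012 and 0.012 m and angle between the x axis of glue_tube_centre and the x axis of outline_tube_cap, either way round below 0.2 rad and height (world z) of glue_tube_centre between 0.0125 and 0.0225 m and horizontal distance between tape_roll_centre and outline_ring below 0.012 m and angle between each of tape_roll_centre, blue_jar_centre's own z axis and vertical below 0.1 rad and height (world z) of tape_roll_centre between 0.0105 and 0.0205 m and horizontal distance between blue_jar_centre and outline_blue below 0.012 m and height (world z) of blue_jar_centre between 0.0305 and 0.0405 m and linear speed of each of highlighter, glue_tube, tape_roll, blue_jar below 0.02 m/s); the robot touches nothing.
It fails at once if the dropper bottle was moved more than 20 mm or tipped (distance of dropper_bottle from where it was at the start of the episode above 0.02 m or angle between dropper_bottle's own z axis and vertical above 0.3 rad).
It fails at once if the black pen was moved more than 20 mm (distance of pen_black from where it was at the start of the episode above 0.02 m).
It fails at once if the blue-capped jar was tipped over (angle between blue_jar_centre's own z axis and vertical above 0.7 rad).
It also fails if it takes over 112 s, if anything falls off the work surface, if the arm or the gripper's body presses on something with over 40 N, if the wrist force passes 120 N, or if a joint passes its speed limit or range.

ROBOT

A 6-joint arm with a two-finger parallel gripper is mounted at the origin on the work surface; the furniture and walls round the work are solid. World frame = base frame: x ahead of the robot, y to its left, z up, the work surface at z = 0. Lengths are in m, angles in degrees, forces in N, time in s.
With the tool pointing down it reaches from about 0.35 to 0.875 m from the base axis. Payload 4.2 kg.
Tool frame: the origin (TCP) lies on the front face of the gripper's body, between the roots of the fingers; the fingertips stand 70 mm ahead of it and the grasp point (between the pads) lies 51 mm ahead of it; z points along the fingers, y is the line along which they close (so a half turn about z gives the same grasp; the last joint's range is limited). The gripper opens to 87 mm and grips with 3 to 60 N. Pads are 19 mm wide; open, the fingers measure 117 mm over their backs; the gripper's body (75 mm by 190 mm) begins 51 mm behind the grasp point.
Start: joints at [89.301, 22.042, 0.453, 0, -68.411, -14.817], TCP at [0.167, 0.602, 0.292] pointing down, gripper open.
Joint ranges: [-179.83, 179.83], [-69.29, 118.12], [-61.27, 80.66], [-181.25, 117.63], [-171.15, -9.14], [-177.46, 177.46]. Speed limits (degrees/s): [159.86, 159.86, 180, 180, 180, 180].

INTERFACE

Orientations are given as a 3x3 rotation matrix whose columns are the frame's x, y, z axes.
In Python, from station import r gives the robot as it stands.
- The arm moves only by the shell command python3 -m pendant 'ROWS' [OPENING]. ROWS is JSON, a list of rows, each a list of 2 entries, a list of its own where there are three numbers: the shift along the tool's x, y, z in mm, then the turn, a rotation vector about the tool's x, y, z in rad. A call has 1 to 10 rows; each row is the pose to reach, as a shift and turn from the pose commanded when the call began, along the tool's axes at that moment; what a row does not reach only later rows make up. A row lasts 1/10 s, in which the tool goes at most 50 mm and 8.59 degrees, less where a joint would pass 70% of its speed; a pose out of reach is approached as far as the arm can. A call with a gripper value outside its range is refused whole. OPENING is the opening, from 0 (shut) to 1 (fully open), set as the call begins (- or left out, the last holds). The fingers move at their own pace and stop on an object; the grip force is fixed at half the most. Time passes only in rows, so rows that repeat a pose let the fingers close. It gives the time, the measured TCP pose, the force, the opening and the grip force at its end, in the units of the state.
- r.sense(): the state, without advancing time (a new reading comes with each control period).
- r.capture(name): name is "side" or "top" or "wrist"; returns a dict with "frame" (384x512x3 uint8, red, green, blue), "vertical_fov" (degrees; the focal length in pixels is half the picture's height over the tangent of half this angle, whatever the lens; pixels are square), "cx", "cy" (the principal point, pixels), "rvec" (rotation vector, rad) and "tvec" (3), from world to camera coordinates, as OpenCV has them. Camera axes: x right, y down, z forward; pixel columns grow to the right and rows downward; lengths in m; the calibration is good to about 2 mm. A picture is of the moment at which its call begins. There is no depth.
- r.finish_job(): hands the job in; it is judged then, once.
The state is a dict: "time_s": time; "joints": joint angles; "joint_velocities": joint speeds; "effort": joint torques, N m; "tcp_pos": TCP position; "ee_rot": TCP orientation; "wrist_force": force on the tool from outside, world axes, zero at the start; "moment": the same for the moment, N m; "gripper_width": opening from 0.0 (shut) to 1.0 (fully open); "gripper_force": force on a finger pad.
Only numpy, scipy, OpenCV 4.12 (cv2) and the standard library are available. Lean on these libraries where they do the work, as an engineer would, in place of code of your own. Each camera call takes 0.05 s, during which the arm holds its last target. There are 200 camera calls.

## Working session

There is one attempt and no reset: what is moved stays moved. The work goes in short steps, Python scripts to look and compute and a shell command to move; the robot and the scene stay as the last step left them, time stands still between calls to the robot, and variables do not carry over. Pictures are saved under pics/ and viewed, at most 17 in all, crops included, and the job is handed in when it is done.

```bash
mkdir -p pics; ls; cat > h.py <<'E'
import numpy as np, cv2, pickle
from station import r
def cap(n,f):
    c=r.capture(n); cv2.imwrite('pics/'+f+'.png',c['frame'][:,:,::-1]); pickle.dump(c,open('pics/'+f+'.pkl','wb')); return c
def load(f): return pickle.load(open('pics/'+f+'.pkl','rb'))
def pix2w(c,uv,z):
    f=c['frame'].shape[0]/2/np.tan(np.radians(c['vertical_fov'])/2)
    R=cv2.Rodrigues(np.array(c['rvec'],float))[0]; t=np.array(c['tvec'],float).ravel()
    o=-R.T@t; d=R.T@np.array([(uv[0]-c['cx'])/f,(uv[1]-c['cy'])/f,1]); return (o+d*(z-o[2])/d[2])
def crop(f,x0,y0,x1,y1,s,out):
    im=cv2.imread('pics/'+f+'.png')[y0:y1,x0:x1]; cv2.imwrite('pics/'+out+'.png',cv2.resize(im,None,fx=s,fy=s,interpolation=cv2.INTER_CUBIC))
E
python3 - <<'E'
from h import *
for n in('top','side','wrist'):
    c=cap(n,n+'0'); print(n,c['vertical_fov'],c['cx'],c['cy'],c['rvec'],c['tvec'])
crop('top0',0,0,512,384,1.5,'top0b')
print(r.sense())
E
```

```text
pics
top 45.73052915662453 250.30516097337605 193.29077398928024 [ 2.17618689 -2.15233593  0.08387539] [0.09546772 0.56638158 1.3192355 ]
side 51.84944381981408 252.17362482870098 195.20744000221623 [ 1.89395708  1.90121642 -0.57935903] [-0.08913233 -0.4406798   1.72506957]
wrist 65.48016180294505 255.18667583625873 192.8836121273056 [-1.78650689  2.35025869  0.33132588] [ 0.62354624 -0.03354696  0.39110472]
{'time_s': 0.15, 'joints': array([ 8.93004435e+01,  2.20807372e+01,  3.98814852e-01, -2.01086676e-02,
       -6.84125850e+01, -1.48187255e+01]), 'joint_velocities': array([ 0.04087365, -0.27500214,  0.21515454,  0.04930498, -0.00105054,
        0.11961815]), 'effort': array([-4.27143368e-04, -3.91052306e+01,  1.87584955e+01,  4.22240093e+00,
        1.23308745e-02, -1.47218470e-04]), 'tcp_pos': array([0.16708398, 0.60190406, 0.29141814]), 'ee_rot': array([[ 9.63510525e-01, -2.67670224e-01, -3.46459151e-04],
       [-2.67670427e-01, -9.63509126e-01, -1.64533481e-03],
       [ 1.06590583e-04,  1.67803427e-03, -9.99998586e-01]]), 'wrist_force': array([-0.17695307, -0.45717579, -0.68335337]), 'moment': array([-0.01434775, -0.00662277,  0.04827412]), 'gripper_force': 0.0, 'gripper_width': 1.001408848238136}
```

View pics/top0b.png

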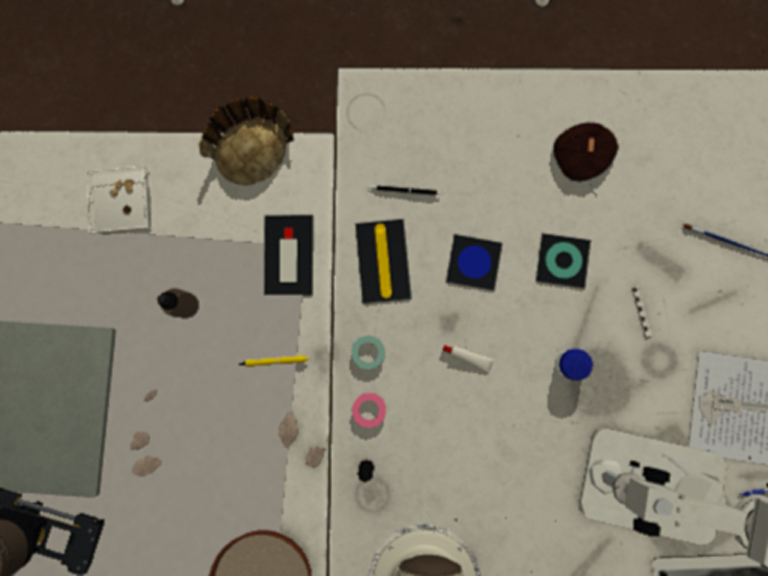

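View pics/side0.png

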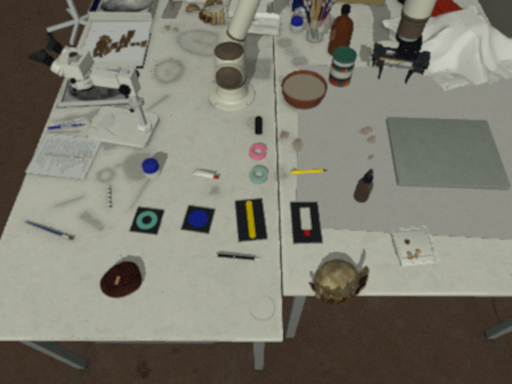

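The top view (at 1.5×) shows these positions:
- Highlighter at (273,361).
- Tube at (467,358), with its cap to the left.
- Two roll-shaped things: mint at (368,352) and pink at (368,410). The mint one fits the description by colour.
- Jar at (576,364).
- Tiles: tube (288,255), yellow (383,261), blue (474,262) and ring (564,260).

I'll confirm these in an enlarged crop.

```bash
python3 - <<'E'
from h import *
crop('top0',150,135,410,290,3,'c1')
E
```

```text
(no output)
```

View pics/c1.png

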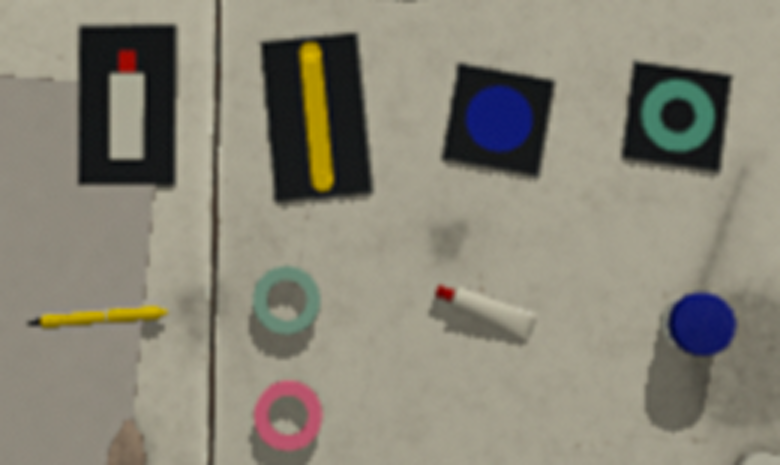

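The crop confirms the mint roll at crop (286,300); the pink one at (288,415) is the decoy. The jar cap is at (702,323), the tube's cap end at (437,292) and its tail at (531,328). The highlighter runs from (28,322) to (167,312).

```bash
python3 - <<'E'
from h import *
c=load('top0')
P={'hl1':(28,322,.0085),'hl2':(167,312,.0085),'tcap':(437,292,.0115),'ttail':(532,328,.0115),'roll':(286,300,.019),'jar':(702,323,.059),
'otc':(127,49,.006),'ott':(127,161,.006),'oy1':(310,41,.006),'oy2':(321,192,.006),'blue':(499,119,.006),'ring':(678,116,.006),'tubetile':(127.5,106,.006),
'tubetileL':(80,106,.006),'tubetileR':(175,106,.006),'tubeT':(127,27,.006),'tubeB':(127,186,.006)}
for k,(u,v,z) in P.items():
    p=pix2w(c,(150+(u+.5)/3-.5,135+(v+.5)/3-.5),z); print(k,p.round(4),'az',np.degrees(np.arctan2(p[1],p[0])).round(1),np.hypot(p[0],p[1]).round(3))
w=load('wrist0');R=cv2.Rodrigues(np.array(w['rvec']))[0];s=r.sense()
print('camera in tool',s['ee_rot'].T@(-R.T@np.array(w['tvec'])-s['tcp_pos']),(R@s['ee_rot']).round(3))
E
```

```text
hl1 [0.4185 0.3725 0.0085] az 41.7 0.56
hl2 [0.43   0.2344 0.0085] az 28.6 0.49
tcap [ 0.4529 -0.0329  0.0115] az -4.2 0.454
ttail [ 0.4187 -0.1264  0.0115] az -16.8 0.437
roll [0.4432 0.1161 0.019 ] az 14.7 0.458
jar [ 0.426  -0.2801  0.059 ] az -33.3 0.51
otc [0.6947 0.2809 0.006 ] az 22.0 0.749
ott [0.5806 0.2782 0.006 ] az 25.6 0.644
oy1 [0.7045 0.0955 0.006 ] az 7.7 0.711
oy2 [0.5514 0.0828 0.006 ] az 8.5 0.558
blue [ 0.6267 -0.0951  0.006 ] az -8.6 0.634
ring [ 0.6315 -0.2739  0.006 ] az -23.5 0.688
tubetile [0.6364 0.279  0.006 ] az 23.7 0.695
tubetileL [0.636  0.3271 0.006 ] az 27.2 0.715
tubetileR [0.6369 0.231  0.006 ] az 19.9 0.677
tubeT [0.7173 0.2815 0.006 ] az 21.4 0.771
tubeB [0.5554 0.2776 0.006 ] az 26.6 0.621
camera in tool [ 0.0762442  0.0007249 -0.0927742] [[ 0.     1.     0.   ]
 [-0.961  0.    -0.278]
 [-0.278 -0.     0.961]]
```

```bash
cat >> h.py <<'E'
def go(x,y,z,yaw):
    s=r.sense(); R=s['ee_rot']; a=np.radians(yaw); X=np.array([np.cos(a),np.sin(a),0]); Z=np.array([0,0,-1.]); T=np.c_[X,np.cross(Z,X),Z]
    print('t',s['time_s'],'shift',(R.T@(np.array([x,y,z])-s['tcp_pos'])*1000).round(1),'rot',cv2.Rodrigues(R.T@T)[0].ravel().round(3))
E
python3 -c "
from h import *
go(.424,.303,.25,-85)"
```

```text
t 0.15 shift [327.5 219.2  41.8] rot [ 1.000e-03 -1.000e-03  1.213e+00]
```

```bash
python3 -m pendant '[[[328,219,42],[0,0,1.213]],[[328,219,42],[0,0,1.213]],[[328,219,42],[0,0,1.213]],[[328,219,42],[0,0,1.213]],[[328,219,42],[0,0,1.213]],[[328,219,42],[0,0,1.213]],[[328,219,42],[0,0,1.213]],[[328,219,42],[0,0,1.213]],[[328,219,42],[0,0,1.213]],[[328,219,42],[0,0,1.213]]]'
python3 -m pendant '[[[0,0,0],[0,0,0]],[[0,0,0],[0,0,0]],[[0,0,0],[0,0,0]]]'
python3 -c "
from h import *
cap('wrist','w1')
go(.424,.303,.25,-85)"
```

```text
time_s: 1.15
tcp_pos: [0.4251, 0.3024, 0.2499]
ee_rot: [[0.085, -0.996, -0.001], [-0.996, -0.085, -0.0], [0.0, 0.001, -1.0]]
wrist_force: [-0.4, 0.5, 0.4]
gripper_width: 1.0
gripper_force: 0.0
time_s: 1.45
tcp_pos: [0.424, 0.3044, 0.2504]
ee_rot: [[0.089, -0.996, 0.0], [-0.996, -0.089, 0.0], [-0.0, -0.0, -1.0]]
wrist_force: [-0.1, 0.4, -0.5]
gripper_width: 1.002
gripper_force: 0.0
t 1.5 shift [1.3 0.2 0.3] rot [-0.     0.     0.002]
```

View pics/w1.png

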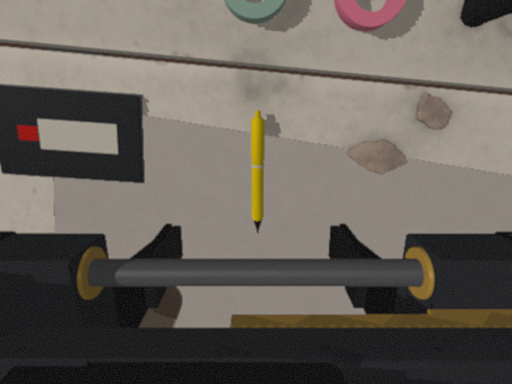

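The wrist view shows the highlighter from (257,110) to its dark tip at (258,232). The mint roll is partly visible at the top.

```bash
python3 -c "
from h import *
w=load('w1')
a=pix2w(w,(257.5,110),.0085);b=pix2w(w,(258,232),.0085)
print(a,b,(a+b)/2,np.linalg.norm(a-b),np.degrees(np.arctan2(*(a-b)[1::-1])))
q=pix2w(w,(28,132),.006);print(q,pix2w(w,(118,137),.006),pix2w(w,(17,131),.006))
m=(a+b)/2
go(m[0],m[1],.074,np.degrees(np.arctan2(*(a-b)[1::-1])))"
```

```text
[0.42801499 0.23147762 0.0085    ] [0.41434214 0.37345603 0.0085    ] [0.42117857 0.30246682 0.0085    ] 0.14263525665767668 -84.49925059921628
[0.67967818 0.27775295 0.006     ] [0.58033132 0.27433152 0.006     ] [0.69170322 0.27773836 0.006     ]
t 1.5 shift [  1.6   3.  176.3] rot [-0.     0.    -0.007]
```

```bash
python3 -m pendant '[[[2,3,50],[0,0,-0.007]],[[2,3,100],[0,0,-0.007]],[[2,3,145],[0,0,-0.007]],[[2,3,160],[0,0,-0.007]],[[2,3,170],[0,0,-0.007]],[[2,3,176],[0,0,-0.007]],[[2,3,176],[0,0,-0.007]],[[2,3,176],[0,0,-0.007]]]' && python3 -m pendant '[[[0,0,0],[0,0,0]],[[0,0,0],[0,0,0]],[[0,0,0],[0,0,0]],[[0,0,0],[0,0,0]],[[0,0,0],[0,0,0]],[[0,0,0],[0,0,0]],[[0,0,0],[0,0,0]],[[0,0,0],[0,0,0]],[[0,0,0],[0,0,0]],[[0,0,0],[0,0,0]]]' 0 &&  python3 -m pendant '[[[0,0,-20],[0,0,0]],[[0,0,-60],[0,0,0]],[[0,0,-100],[0,0,0]],[[0,0,-100],[0,0,0]],[[0,0,-100],[0,0,0]]]'
python3 -c "
from h import *
go(.628,.089,.14,4.7)"
```

```text
time_s: 2.3
tcp_pos: [0.4223, 0.3019, 0.0753]
ee_rot: [[0.094, -0.996, 0.002], [-0.996, -0.094, 0.002], [-0.002, -0.002, -1.0]]
wrist_force: [-0.2, -0.1, -0.0]
gripper_width: 0.999
gripper_force: 0.0
time_s: 3.3
tcp_pos: [0.4218, 0.3012, 0.0742]
ee_rot: [[0.094, -0.996, -0.0], [-0.996, -0.094, -0.0], [0.0, 0.0, -1.0]]
wrist_force: [0.3, -0.6, 0.2]
gripper_width: 0.172
gripper_force: 0.1
time_s: 3.8
tcp_pos: [0.4218, 0.3013, 0.1751]
ee_rot: [[0.093, -0.996, 0.001], [-0.996, -0.093, 0.002], [-0.002, -0.001, -1.0]]
wrist_force: [-0.5, -0.3, -1.1]
gripper_width: 0.155
gripper_force: 30.0
t 3.8 shift [ 230.8 -185.4   34.9] rot [-3.000e-03  1.000e-03 -1.559e+00]
```

```bash
python3 -m pendant '[[[231,-185,0],[0,0,-1.559]],[[231,-185,0],[0,0,-1.559]],[[231,-185,0],[0,0,-1.559]],[[231,-185,0],[0,0,-1.559]],[[231,-185,0],[0,0,-1.559]],[[231,-185,0],[0,0,-1.559]],[[231,-185,0],[0,0,-1.559]],[[231,-185,0],[0,0,-1.559]],[[231,-185,0],[0,0,-1.559]],[[231,-185,0],[0,0,-1.559]]]' && python3 -m pendant '[[[0,0,0],[0,0,-0.059]],[[0,0,0],[0,0,-0.059]],[[0,0,0],[0,0,-0.059]],[[0,0,0],[0,0,-0.059]]]'
python3 -c "
from h import *
cap('wrist','w2')
go(.628,.089,.14,4.7)"
```

```text
time_s: 4.8
tcp_pos: [0.6269, 0.0878, 0.1716]
ee_rot: [[0.999, -0.054, -0.004], [-0.054, -0.999, -0.001], [-0.004, 0.002, -1.0]]
wrist_force: [-0.1, 0.7, -0.6]
gripper_width: 0.157
gripper_force: 30.0
time_s: 5.2
tcp_pos: [0.6274, 0.0885, 0.1734]
ee_rot: [[1.0, -0.001, -0.001], [-0.001, -1.0, -0.0], [-0.001, 0.0, -1.0]]
wrist_force: [-0.0, -0.4, -0.1]
gripper_width: 0.16
gripper_force: 30.0
t 5.25 shift [ 0.6 -0.4 33.7] rot [ 0.     0.001 -0.083]
```

View pics/w2.png

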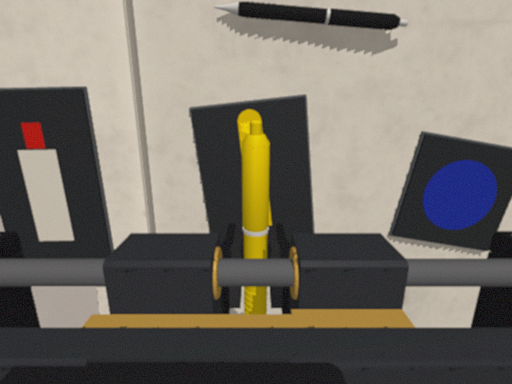

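The wrist view shows the highlighter held. The yellow bar's far end is at (248,109), with tile far corners at (191,107) and (306,96). The blue disc is at (460,194), and the tube outline runs from its cap top at (32,122) to its tail at (56,241).

```bash
python3 -c "
from h import *
w=load('w2')
for p in [(191,107),(306,96),(248,109),(460,194),(32,122),(56,241)]: print(p,pix2w(w,p,.006).round(4))
a=np.array([pix2w(w,p,.006) for p in [(191,107),(306,96)]]);d=a[1]-a[0];print(np.linalg.norm(d),np.degrees(np.arctan2(-d[0],-d[1])))
go(.628,.0885,.0805,4.7)"
```

```text
(191, 107) [0.703  0.1416 0.006 ]
(306, 96) [0.7117 0.0457 0.006 ]
(248, 109) [0.7013 0.0939 0.006 ]
(460, 194) [ 0.6269 -0.0982  0.006 ]
(32, 122) [0.6908 0.2773 0.006 ]
(56, 241) [0.5804 0.2775 0.006 ]
0.0962940270671417 -5.186325257409081
t 5.25 shift [ 0.6  0.1 93.2] rot [ 0.     0.001 -0.083]
```

```bash
python3 -m pendant '[[[1,0,30],[0,0,-0.087]],[[1,0,60],[0,0,-0.087]],[[1,0,75],[0,0,-0.087]],[[1,0,85],[0,0,-0.087]],[[1,0,92],[0,0,-0.087]],[[1,0,93],[0,0,-0.087]],[[1,0,93],[0,0,-0.087]],[[1,0,93],[0,0,-0.087]]]' && python3 -m pendant '[[[0,0,0],[0,0,0]],[[0,0,0],[0,0,0]],[[0,0,0],[0,0,0]],[[0,0,0],[0,0,0]],[[0,0,0],[0,0,0]],[[0,0,0],[0,0,0]]]' 0.6 &&  python3 -m pendant '[[[0,0,-20],[0,0,0]],[[0,0,-60],[0,0,0]],[[0,0,-110],[0,0,0]],[[0,0,-150],[0,0,0]],[[0,0,-170],[0,0,0]],[[0,0,-170],[0,0,0]]]' 1
python3 -c "
from h import *
go(.436,-.08,.25,-110)"
```

```text
time_s: 6.05
tcp_pos: [0.6293, 0.0888, 0.0823]
ee_rot: [[0.996, 0.087, 0.002], [0.087, -0.996, 0.001], [0.002, -0.0, -1.0]]
wrist_force: [0.7, 0.4, -0.3]
gripper_width: 0.154
gripper_force: 30.0
time_s: 6.65
tcp_pos: [0.6287, 0.0886, 0.0813]
ee_rot: [[0.996, 0.087, 0.0], [0.087, -0.996, 0.0], [0.0, -0.0, -1.0]]
wrist_force: [1.1, -0.3, 0.4]
gripper_width: 0.572
gripper_force: 0.0
time_s: 7.25
tcp_pos: [0.6301, 0.089, 0.2558]
ee_rot: [[0.996, 0.087, 0.008], [0.087, -0.996, 0.002], [0.009, -0.002, -1.0]]
wrist_force: [-0.3, 0.7, -0.2]
gripper_width: 0.985
gripper_force: 0.0
t 7.25 shift [-208.2  151.4    3.7] rot [-0.01  -0.004  2.007]
```

```bash
python3 -m pendant '[[[-208,151,5],[0,0,2.007]],[[-208,151,5],[0,0,2.007]],[[-208,151,5],[0,0,2.007]],[[-208,151,5],[0,0,2.007]],[[-208,151,5],[0,0,2.007]],[[-208,151,5],[0,0,2.007]],[[-208,151,5],[0,0,2.007]],[[-208,151,5],[0,0,2.007]],[[-208,151,5],[0,0,2.007]],[[-208,151,5],[0,0,2.007]]]'
python3 -m pendant '[[[0,0,0],[0,0,0]],[[0,0,0],[0,0,0]]]' >/dev/null
python3 -c "
from h import *
go(.436,-.08,.25,-110)"
```

```text
time_s: 8.25
tcp_pos: [0.4337, -0.08, 0.245]
ee_rot: [[0.151, -0.989, -0.003], [-0.989, -0.151, -0.0], [-0.0, 0.003, -1.0]]
wrist_force: [0.5, 0.8, 0.1]
gripper_width: 0.999
gripper_force: 0.0
t 8.45 shift [ 0.3 -1.8 -4.6] rot [ 0.002 -0.     0.51 ]
```

```bash
python3 -m pendant '[[[0,-2,-5],[0,0,0.51]],[[0,-2,-5],[0,0,0.51]],[[0,-2,-5],[0,0,0.51]],[[0,-2,-5],[0,0,0.51]],[[0,-2,-5],[0,0,0.51]],[[0,-2,-5],[0,0,0.51]],[[0,-2,-5],[0,0,0.51]]]' >/dev/null
python3 -c "
from h import *
cap('wrist','w3'); cap('top','t3'); crop('t3',150,135,410,290,3,'t3c')
go(.436,-.08,.25,-110)"
```

```text
t 9.25 shift [0.5 0.3 1.2] rot [ 0.    -0.    -0.002]
```

View pics/w3.png

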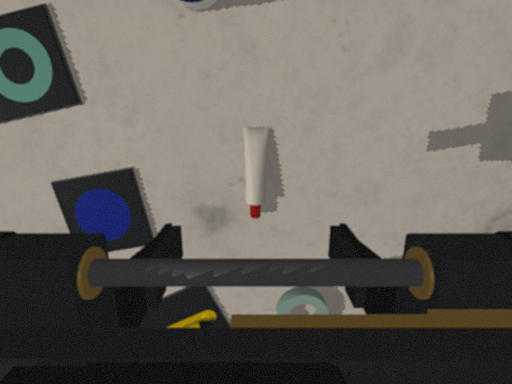

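View pics/t3c.png

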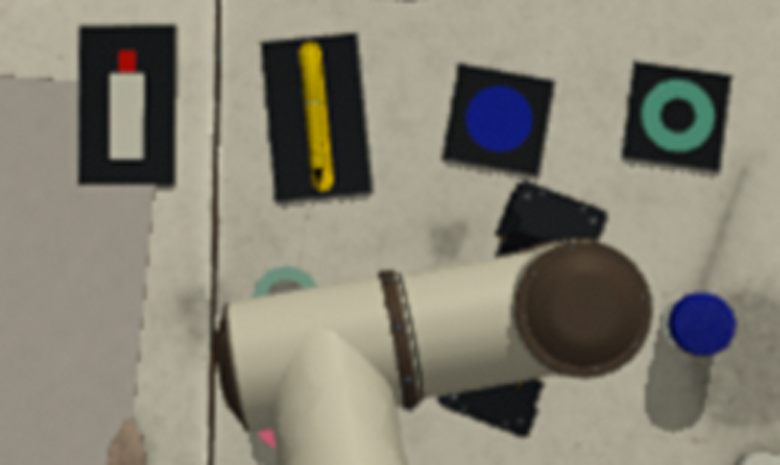

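The highlighter now lies on its bar: in the top crop it runs from about (311,48) to (320,186), inside the outline. In the wrist view the tube's tail is at (257,127) and its cap end at (255,217).

```bash
python3 -c "
from h import *
w=load('w3')
a=pix2w(w,(257,128),.0115);b=pix2w(w,(255,217),.0115);m=(a+b)/2;d=b-a
yaw=np.degrees(np.arctan2(d[1],d[0]));print(a,b,m,np.linalg.norm(d),yaw, pix2w(w,(103,214),.006),pix2w(w,(24,65),.006))
go(m[0],m[1],.074,yaw-180)"
```

```text
[ 0.41612223 -0.12988698  0.0115    ] [ 0.45368231 -0.03345528  0.0115    ] [ 0.43490227 -0.08167113  0.0115    ] 0.10348832147819943 68.7191193205998 [ 0.62477675 -0.09785633  0.006     ] [ 0.62353067 -0.27410376  0.006     ]
t 9.25 shift [  2.5   0.8 177.2] rot [ 0.   -0.    0.02]
```

```bash
python3 -m pendant '[[[2,1,50],[0,0,0.02]],[[2,1,100],[0,0,0.02]],[[2,1,145],[0,0,0.02]],[[2,1,162],[0,0,0.02]],[[2,1,172],[0,0,0.02]],[[2,1,177],[0,0,0.02]],[[2,1,177],[0,0,0.02]],[[2,1,177],[0,0,0.02]]]' && python3 -m pendant '[[[0,0,0],[0,0,0]],[[0,0,0],[0,0,0]],[[0,0,0],[0,0,0]],[[0,0,0],[0,0,0]],[[0,0,0],[0,0,0]],[[0,0,0],[0,0,0]],[[0,0,0],[0,0,0]],[[0,0,0],[0,0,0]],[[0,0,0],[0,0,0]],[[0,0,0],[0,0,0]]]' 0 &&  python3 -m pendant '[[[0,0,-20],[0,0,0]],[[0,0,-60],[0,0,0]],[[0,0,-100],[0,0,0]],[[0,0,-100],[0,0,0]],[[0,0,-100],[0,0,0]]]'
python3 -c "
from h import *
go(.636,.2775,.175,-178.7)"
```

```text
time_s: 10.05
tcp_pos: [0.4358, -0.081, 0.0753]
ee_rot: [[-0.363, -0.932, 0.003], [-0.932, 0.363, 0.0], [-0.001, -0.002, -1.0]]
wrist_force: [0.8, 0.0, 0.3]
gripper_width: 0.997
gripper_force: 0.0
time_s: 11.05
tcp_pos: [0.4349, -0.0812, 0.0742]
ee_rot: [[-0.364, -0.932, -0.0], [-0.932, 0.364, -0.0], [0.0, 0.0, -1.0]]
wrist_force: [0.2, 0.2, 0.1]
gripper_width: 0.28
gripper_force: 30.0
time_s: 11.55
tcp_pos: [0.435, -0.081, 0.175]
ee_rot: [[-0.364, -0.931, 0.002], [-0.931, 0.364, 0.001], [-0.002, -0.002, -1.0]]
wrist_force: [-0.8, -0.5, -1.5]
gripper_width: 0.276
gripper_force: 30.0
t 11.55 shift [-407.1  -56.7    0.7] rot [-1.000e-03  2.000e-03  1.176e+00]
```

```bash
python3 -m pendant '[[[-407,-57,0],[0,0,1.176]],[[-407,-57,0],[0,0,1.176]],[[-407,-57,0],[0,0,1.176]],[[-407,-57,0],[0,0,1.176]],[[-407,-57,0],[0,0,1.176]],[[-407,-57,0],[0,0,1.176]],[[-407,-57,0],[0,0,1.176]],[[-407,-57,0],[0,0,1.176]],[[-407,-57,0],[0,0,1.176]],[[-407,-57,0],[0,0,1.176]]]' >/dev/null && python3 -m pendant '[[[0,0,0],[0,0,0]],[[0,0,0],[0,0,0]],[[0,0,0],[0,0,0]]]'
python3 -c "
from h import *
cap('wrist','w4')
go(.636,.2775,.175,-178.7)"
```

```text
time_s: 12.85
tcp_pos: [0.6356, 0.276, 0.1742]
ee_rot: [[-1.0, -0.022, -0.001], [-0.022, 1.0, -0.0], [0.001, -0.0, -1.0]]
wrist_force: [0.0, -0.6, 0.1]
gripper_width: 0.277
gripper_force: 30.0
t 12.9 shift [-0.3  1.4 -0.5] rot [-0.    -0.    -0.001]
```

View pics/w4.png

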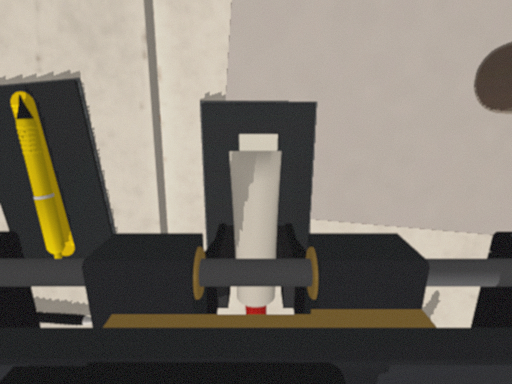

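The tube is held, with its tail at (256,151). The outline's tail edge is at (258.5,133), with tile corners at (202,101) and (316,103).

```bash
python3 -c "
from h import *
w=load('w4')
for p in [(202,101),(316,103),(258.5,134)]: print(p,pix2w(w,p,.006).round(4))
print('tail',pix2w(w,(256,152),.1115).round(4))
go(.6355,.277,.0805,-178.7)"
```

```text
(202, 101) [0.5558 0.2291 0.006 ]
(316, 103) [0.5553 0.3246 0.006 ]
(258.5, 134) [0.5819 0.277  0.006 ]
tail [0.5822 0.2746 0.1115]
t 12.9 shift [ 0.2  0.9 94. ] rot [-0.    -0.    -0.001]
```

```bash
python3 -m pendant '[[[-2,2,30],[0,0,0]],[[-2,2,60],[0,0,0]],[[-2,2,76],[0,0,0]],[[-2,2,87],[0,0,0]],[[-2,2,93],[0,0,0]],[[-2,2,93],[0,0,0]],[[-2,2,93],[0,0,0]],[[-2,2,93],[0,0,0]]]' && python3 -m pendant '[[[0,0,0],[0,0,0]],[[0,0,0],[0,0,0]],[[0,0,0],[0,0,0]],[[0,0,0],[0,0,0]],[[0,0,0],[0,0,0]],[[0,0,0],[0,0,0]]]' 0.6 &&  python3 -m pendant '[[[0,0,-20],[0,0,0]],[[0,0,-60],[0,0,0]],[[0,0,-110],[0,0,0]],[[0,0,-150],[0,0,0]],[[0,0,-170],[0,0,0]],[[0,0,-170],[0,0,0]],[[0,0,-170],[0,0,0]]]' 1
python3 -c "
from h import *
cap('wrist','w5')
go(.443,.116,.25,-80)"
```

```text
time_s: 13.7
tcp_pos: [0.6385, 0.2797, 0.0825]
ee_rot: [[-1.0, -0.023, 0.002], [-0.023, 1.0, 0.001], [-0.002, 0.001, -1.0]]
wrist_force: [0.1, 0.2, -0.6]
gripper_width: 0.28
gripper_force: 30.0
time_s: 14.3
tcp_pos: [0.638, 0.2793, 0.0812]
ee_rot: [[-1.0, -0.023, -0.0], [-0.023, 1.0, -0.0], [0.0, -0.0, -1.0]]
wrist_force: [-0.4, -0.2, 0.4]
gripper_width: 0.591
gripper_force: 0.0
time_s: 15.0
tcp_pos: [0.6376, 0.2792, 0.2509]
ee_rot: [[-1.0, -0.022, -0.001], [-0.022, 1.0, 0.0], [0.001, 0.0, -1.0]]
wrist_force: [-0.9, 0.2, -0.6]
gripper_width: 0.992
gripper_force: 0.0
t 15.05 shift [ 197.9 -158.7    0.3] rot [ 0.002 -0.003 -1.723]
```

View pics/w5.png

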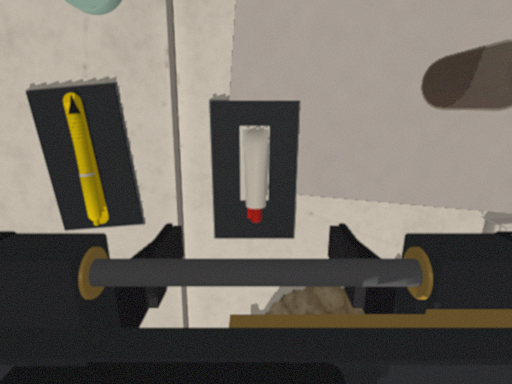

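The tube lies on its outline with the cap at the red end, cap at (255,215) and tail at (255,128). Next is the roll.

```bash
python3 -m pendant '[[[198,-159,0],[0,0,-1.374]],[[198,-159,0],[0,0,-1.374]],[[198,-159,0],[0,0,-1.374]],[[198,-159,0],[0,0,-1.374]],[[198,-159,0],[0,0,-1.374]],[[198,-159,0],[0,0,-1.374]],[[198,-159,0],[0,0,-1.374]],[[198,-159,0],[0,0,-1.374]],[[198,-159,0],[0,0,-1.374]],[[198,-159,0],[0,0,-1.374]]]' >/dev/null && python3 -m pendant '[[[0,0,0],[0,0,0]],[[0,0,0],[0,0,0]],[[0,0,0],[0,0,0]]]'
python3 -c "
from h import *
c=cap('wrist','w6'); hsv=cv2.cvtColor(c['frame'],cv2.COLOR_RGB2HSV)
m=cv2.inRange(hsv,(70,60,60),(95,255,255)); m=cv2.morphologyEx(m,cv2.MORPH_OPEN,np.ones((3,3)))
n,l,st,ce=cv2.connectedComponentsWithStats(m)
for i in range(1,n):
  if st[i,4]>200: print(st[i],ce[i],pix2w(c,ce[i],.019 if ce[i][0]<600 else 0))
go(.443,.116,.25,-100)"
```

```text
time_s: 16.35
tcp_pos: [0.4435, 0.1158, 0.2509]
ee_rot: [[-0.175, -0.985, -0.001], [-0.985, 0.175, -0.0], [0.001, 0.001, -1.0]]
wrist_force: [-0.6, -0.4, 0.4]
gripper_width: 0.998
gripper_force: 0.0
t 16.4 shift [-0.   0.6  1. ] rot [ 0.    -0.    -0.001]
```

View pics/w6.png

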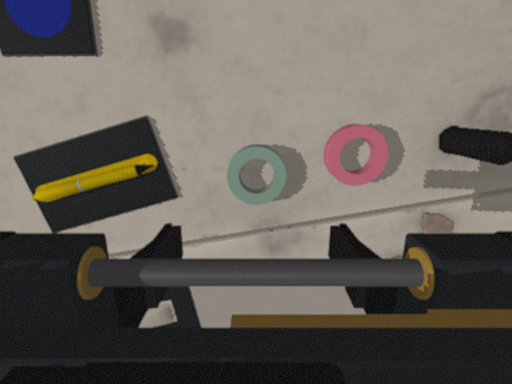

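The mint roll is centred at (256.5,174), and the pink one at (356,154) is left alone.

```bash
python3 -c "
from h import *
w=load('w6');m=pix2w(w,(256.5,174),.017);print(m,np.linalg.norm(pix2w(w,(227,174),.015)-pix2w(w,(286,174),.015)))
go(m[0],m[1],.0735,-100)"
```

```text
[0.44126526 0.1118533  0.017     ] 0.06642066703283485
t 16.4 shift [  4.3   1.5 177.5] rot [ 0.    -0.    -0.001]
```

```bash
python3 -m pendant '[[[3,1,50],[0,0,0]],[[3,1,100],[0,0,0]],[[3,1,140],[0,0,0]],[[3,1,160],[0,0,0]],[[3,1,172],[0,0,0]],[[3,1,177],[0,0,0]],[[3,1,177],[0,0,0]],[[3,1,177],[0,0,0]]]' && python3 -m pendant '[[[0,0,0],[0,0,0]],[[0,0,0],[0,0,0]],[[0,0,0],[0,0,0]],[[0,0,0],[0,0,0]],[[0,0,0],[0,0,0]],[[0,0,0],[0,0,0]],[[0,0,0],[0,0,0]]]' 0 &&  python3 -m pendant '[[[0,0,-20],[0,0,0]],[[0,0,-60],[0,0,0]],[[0,0,-100],[0,0,0]],[[0,0,-100],[0,0,0]],[[0,0,-100],[0,0,0]]]'
python3 -c "
from h import *
go(.6315,-.274,.175,-100)"
```

```text
time_s: 17.2
tcp_pos: [0.4426, 0.1134, 0.0749]
ee_rot: [[-0.173, -0.985, 0.001], [-0.985, 0.173, 0.001], [-0.001, -0.001, -1.0]]
wrist_force: [-0.8, 0.5, -0.1]
gripper_width: 1.001
gripper_force: 0.0
time_s: 17.9
tcp_pos: [0.4422, 0.1132, 0.0746]
ee_rot: [[-0.173, -0.985, 0.0], [-0.985, 0.173, 0.0], [-0.0, -0.0, -1.0]]
wrist_force: [-2.4, 0.4, 5.9]
gripper_width: 0.747
gripper_force: 30.0
time_s: 18.4
tcp_pos: [0.4421, 0.1132, 0.1748]
ee_rot: [[-0.174, -0.985, 0.002], [-0.985, 0.174, 0.002], [-0.002, -0.001, -1.0]]
wrist_force: [0.0, -0.4, -1.6]
gripper_width: 0.748
gripper_force: 30.0
t 18.4 shift [ 348.4 -253.8   -0.5] rot [-0.001  0.002 -0.   ]
```

```bash
python3 -m pendant '[[[348,-254,0],[0,0,0]],[[348,-254,0],[0,0,0]],[[348,-254,0],[0,0,0]],[[348,-254,0],[0,0,0]],[[348,-254,0],[0,0,0]],[[348,-254,0],[0,0,0]],[[348,-254,0],[0,0,0]],[[348,-254,0],[0,0,0]],[[348,-254,0],[0,0,0]],[[348,-254,0],[0,0,0]]]' >/dev/null && python3 -m pendant '[[[0,0,0],[0,0,0]],[[0,0,0],[0,0,0]],[[0,0,0],[0,0,0]],[[0,0,0],[0,0,0]]]'
python3 -c "
from h import *
cap('wrist','w7')
go(.6315,-.274,.175,-100)"
```

```text
time_s: 19.8
tcp_pos: [0.6319, -0.2725, 0.1745]
ee_rot: [[-0.172, -0.985, -0.0], [-0.985, 0.172, 0.0], [-0.0, 0.0, -1.0]]
wrist_force: [0.6, 0.5, -0.5]
gripper_width: 0.746
gripper_force: 30.0
t 19.85 shift [ 1.4  0.2 -0.4] rot [-0.     0.     0.002]
```

View pics/w7.png

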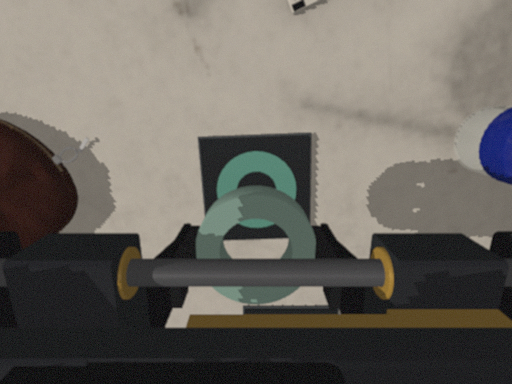

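The ring outline spans x 218–297 with its far edge at y 151. The held roll spans x 196–315 and y 185–304.

```bash
python3 -c "
from h import *
w=load('w7')
f=pix2w(w,(257.5,151),.006); l=pix2w(w,(218,189),.006); rr=pix2w(w,(297,189),.006)
X=r.sense()['ee_rot'][:,0]
print(np.linalg.norm(l-rr),(l+rr)/2,f-.036*X)
z=r.sense()['tcp_pos'][2]-.0745+.019
print('roll',(pix2w(w,(196,244),z)+pix2w(w,(315,244),z))/2, (pix2w(w,(255.5,185),z)+pix2w(w,(255.5,304),z-.0095))/2, r.sense()['tcp_pos'])
# tile corners far edge
print(pix2w(w,(199,137),.006),pix2w(w,(310,133),.006))"
```

```text
0.07173140479333509 [ 0.62906582 -0.27685987  0.006     ] [ 0.6294081  -0.27541561  0.00600246]
roll [ 0.63096186 -0.27732089  0.1191384 ] [ 0.6319819  -0.27142692  0.1143884 ] [ 0.63195897 -0.27263148  0.1746384 ]
[ 0.67099331 -0.33149073  0.006     ] [ 0.57603526 -0.31840848  0.006     ]
```

```bash
python3 -m pendant '[[[2,1,30],[0,0,0]],[[2,1,60],[0,0,0]],[[2,1,76],[0,0,0]],[[2,1,87],[0,0,0]],[[2,1,93],[0,0,0]],[[2,1,93],[0,0,0]],[[2,1,93],[0,0,0]],[[2,1,93],[0,0,0]]]' && python3 -m pendant '[[[0,0,0],[0,0,0]],[[0,0,0],[0,0,0]],[[0,0,0],[0,0,0]],[[0,0,0],[0,0,0]],[[0,0,0],[0,0,0]],[[0,0,0],[0,0,0]],[[0,0,0],[0,0,0]]]' 1 &&  python3 -m pendant '[[[0,0,-20],[0,0,0]],[[0,0,-60],[0,0,0]],[[0,0,-110],[0,0,0]],[[0,0,-150],[0,0,0]],[[0,0,-170],[0,0,0]],[[0,0,-170],[0,0,0]],[[0,0,-170],[0,0,0]]]' 1
python3 -c "
from h import *
go(.42,-.28,.25,-45)"
```

```text
time_s: 20.65
tcp_pos: [0.6312, -0.2755, 0.0822]
ee_rot: [[-0.173, -0.985, 0.002], [-0.985, 0.173, -0.0], [0.0, -0.002, -1.0]]
wrist_force: [0.4, -0.1, -0.2]
gripper_width: 0.745
gripper_force: 30.0
time_s: 21.35
tcp_pos: [0.6307, -0.2755, 0.0812]
ee_rot: [[-0.173, -0.985, -0.0], [-0.985, 0.173, -0.0], [0.0, 0.0, -1.0]]
wrist_force: [-1.0, -0.6, -0.9]
gripper_width: 0.998
gripper_force: 0.0
time_s: 22.05
tcp_pos: [0.6303, -0.2752, 0.2509]
ee_rot: [[-0.174, -0.985, -0.0], [-0.985, 0.174, 0.001], [-0.001, 0.0, -1.0]]
wrist_force: [-0.6, -0.0, -0.1]
gripper_width: 0.996
gripper_force: 0.0
t 22.05 shift [ 41.2 206.3   1. ] rot [-0.     0.001 -0.96 ]
```

```bash
python3 -m pendant '[[[41,205,0],[0,0,-1.396]],[[41,205,0],[0,0,-1.396]],[[41,205,0],[0,0,-1.396]],[[41,205,0],[0,0,-1.396]],[[41,205,0],[0,0,-1.396]],[[41,205,0],[0,0,-1.396]],[[41,205,0],[0,0,-1.396]],[[41,205,0],[0,0,-1.396]],[[41,205,0],[0,0,-1.396]],[[41,205,0],[0,0,-1.396]]]' >/dev/null && python3 -m pendant '[[[0,0,0],[0,0,0]],[[0,0,0],[0,0,0]],[[0,0,0],[0,0,0]]]'
python3 -c "
from h import *
cap('wrist','w8')
go(.426,-.28,.25,-20)"
```

```text
time_s: 23.35
tcp_pos: [0.4214, -0.2802, 0.2505]
ee_rot: [[0.939, -0.343, -0.002], [-0.343, -0.939, 0.001], [-0.002, 0.0, -1.0]]
wrist_force: [-0.1, 0.5, 0.2]
gripper_width: 1.002
gripper_force: 0.0
t 23.4 shift [ 4.2 -1.8  0.7] rot [ 0.     0.001 -0.001]
```

View pics/w8.png

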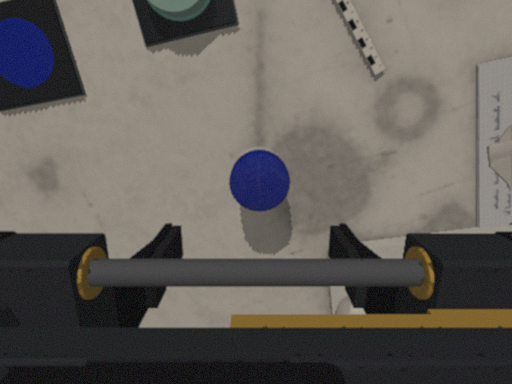

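The jar cap is centred at (259.5,181) and the gripper straddles it. The microscope base at (350,300) lies behind, on the robot side.

```bash
python3 -c "
from h import *
w=load('w8')
print(np.linalg.norm(pix2w(w,(229.5,181),.059)-pix2w(w,(290,181),.059)))
m=pix2w(w,(259.5,181),.059);print(m)
go(m[0],m[1],.091,-20)
print(pix2w(w,(350,300),.03),pix2w(w,(22,52),.006))"
```

```text
0.059297035986753774
[ 0.42531913 -0.28671222  0.059     ]
t 23.4 shift [  6.    4.8 159.7] rot [ 0.     0.001 -0.001]
[ 0.24005911 -0.3377411   0.03      ] [ 0.62615452 -0.09854271  0.006     ]
```

```bash
python3 -m pendant '[[[5,3,40],[0,0,0]],[[5,3,80],[0,0,0]],[[5,3,110],[0,0,0]],[[5,3,130],[0,0,0]],[[5,3,148],[0,0,0]],[[5,3,160],[0,0,0]],[[5,3,160],[0,0,0]],[[5,3,160],[0,0,0]]]' && python3 -m pendant '[[[0,0,0],[0,0,0]],[[0,0,0],[0,0,0]],[[0,0,0],[0,0,0]],[[0,0,0],[0,0,0]],[[0,0,0],[0,0,0]],[[0,0,0],[0,0,0]],[[0,0,0],[0,0,0]]]' 0 &&  python3 -m pendant '[[[0,0,-10],[0,0,0]],[[0,0,-30],[0,0,0]],[[0,0,-60],[0,0,0]],[[0,0,-80],[0,0,0]],[[0,0,-80],[0,0,0]],[[0,0,-80],[0,0,0]]]'
python3 -c "
from h import *
go(.6265,-.0965,.17,-20)"
```

```text
time_s: 24.2
tcp_pos: [0.4257, -0.285, 0.0916]
ee_rot: [[0.94, -0.342, 0.001], [-0.342, -0.94, -0.0], [0.001, 0.0, -1.0]]
wrist_force: [-0.1, 0.0, -0.1]
gripper_width: 0.995
gripper_force: 0.0
time_s: 24.9
tcp_pos: [0.4255, -0.2849, 0.0916]
ee_rot: [[0.94, -0.342, 0.0], [-0.342, -0.94, -0.0], [0.0, 0.0, -1.0]]
wrist_force: [-0.2, 1.4, 3.9]
gripper_width: 0.69
gripper_force: 30.0
time_s: 25.5
tcp_pos: [0.425, -0.2846, 0.1713]
ee_rot: [[0.94, -0.342, 0.0], [-0.342, -0.94, 0.0], [0.0, -0.001, -1.0]]
wrist_force: [0.2, 0.3, -1.7]
gripper_width: 0.689
gripper_force: 29.9
t 25.5 shift [ 124.9 -245.7    1.5] rot [-0.001 -0.    -0.   ]
```

```bash
python3 -m pendant '[[[10,-20,0],[0,0,0]],[[25,-50,0],[0,0,0]],[[42,-82,0],[0,0,0]],[[58,-115,0],[0,0,0]],[[75,-148,0],[0,0,0]],[[90,-180,0],[0,0,0]],[[105,-208,0],[0,0,0]],[[117,-230,0],[0,0,0]],[[125,-246,0],[0,0,0]],[[125,-246,0],[0,0,0]]]' >/dev/null && python3 -m pendant '[[[0,0,0],[0,0,0]],[[0,0,0],[0,0,0]],[[0,0,0],[0,0,0]]]'
python3 -c "
from h import *
cap('wrist','w9')
go(.6265,-.0965,.17,-20)"
```

```text
time_s: 26.8
tcp_pos: [0.6261, -0.0972, 0.1712]
ee_rot: [[0.939, -0.343, -0.001], [-0.343, -0.939, -0.0], [-0.001, 0.0, -1.0]]
wrist_force: [1.1, -0.9, -0.8]
gripper_width: 0.689
gripper_force: 29.9
t 26.85 shift [-0.  -0.7  1.4] rot [ 0.     0.    -0.001]
```

View pics/w9.png

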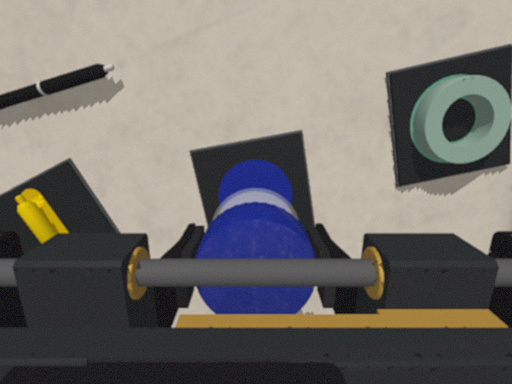

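The disc's far edge is at (255.5,159), spanning x 218–293. The held cap spans x 195–316 with its far edge at y 203. The roll sits nicely on its ring.

```bash
python3 -c "
from h import *
w=load('w9'); X=r.sense()['ee_rot'][:,0]; Y=r.sense()['ee_rot'][:,1]; t=r.sense()['tcp_pos']
rel=lambda p:((p-t)@X*1000,(p-t)@Y*1000)
print('disc',rel(pix2w(w,(255.5,159),.006)-.033*X)); 
print('disc w',rel(pix2w(w,(218,192),.006)),rel(pix2w(w,(293,192),.006)))
print('cap',rel(pix2w(w,(255.5,203),.1387)-.0305*X),rel(pix2w(w,(195,262),.1387)),rel(pix2w(w,(316,262),.1387)))
a=pix2w(w,(191,152),.006);b=pix2w(w,(302,131),.006);d=b-a;n=np.array([-d[1],d[0],0])/np.linalg.norm(d);n=n*np.sign(n[0]);print(np.linalg.norm(d),'tile',rel((a+b)/2-.05*n))
"
```

```text
disc (np.float64(-0.7425769623854993), np.float64(0.9145625785042983))
disc w (np.float64(2.339956882582677), np.float64(-32.78952348126342)) (np.float64(2.3602508040330243), np.float64(34.64446583448632))
cap (np.float64(4.769710700781997), np.float64(0.8407175104261645)) (np.float64(6.186374993972009), np.float64(-27.501103801137482)) (np.float64(6.209175416012496), np.float64(29.206052451601792))
0.09696062007583654 tile (np.float64(-1.8546157289354346), np.float64(1.9448437064948925))
```

```bash
python3 -m pendant '[[[-3,0.5,20],[0,0,0]],[[-3,0.5,40],[0,0,0]],[[-3,0.5,55],[0,0,0]],[[-3,0.5,65],[0,0,0]],[[-3,0.5,71],[0,0,0]],[[-3,0.5,73],[0,0,0]],[[-3,0.5,73],[0,0,0]],[[-3,0.5,73],[0,0,0]]]' && python3 -m pendant '[[[0,0,0],[0,0,0]],[[0,0,0],[0,0,0]],[[0,0,0],[0,0,0]],[[0,0,0],[0,0,0]],[[0,0,0],[0,0,0]],[[0,0,0],[0,0,0]],[[0,0,0],[0,0,0]]]' 1 &&  python3 -m pendant '[[[0,0,-20],[0,0,0]],[[0,0,-60],[0,0,0]],[[0,0,-110],[0,0,0]],[[0,0,-150],[0,0,0]],[[-40,0,-170],[0,0,0]],[[-80,0,-170],[0,0,0]],[[-120,0,-170],[0,0,0]],[[-150,0,-170],[0,0,0]],[[-150,0,-170],[0,0,0]]]' 1
python3 -m pendant '[[[0,0,0],[0,0,0]],[[0,0,0],[0,0,0]],[[0,0,0],[0,0,0]]]' >/dev/null
python3 -c "
from h import *
cap('wrist','w10');cap('top','t10');crop('t10',150,135,410,290,3,'t10c')
a=cv2.imread('pics/w10.png');b=cv2.resize(cv2.imread('pics/t10c.png'),(640,382))
cv2.imwrite('pics/f.png',a)"
```

```text
time_s: 27.65
tcp_pos: [0.6244, -0.0959, 0.099]
ee_rot: [[0.94, -0.342, 0.001], [-0.342, -0.94, -0.0], [0.001, -0.0, -1.0]]
wrist_force: [-0.1, -0.2, -0.9]
gripper_width: 0.685
gripper_force: 29.9
time_s: 28.35
tcp_pos: [0.6239, -0.0958, 0.0983]
ee_rot: [[0.94, -0.342, -0.0], [-0.342, -0.94, -0.0], [-0.0, 0.0, -1.0]]
wrist_force: [0.5, -0.1, 0.3]
gripper_width: 0.998
gripper_force: 0.0
time_s: 29.25
tcp_pos: [0.4795, -0.0441, 0.2688]
ee_rot: [[0.94, -0.341, -0.001], [-0.341, -0.94, 0.001], [-0.001, -0.001, -1.0]]
wrist_force: [0.9, 0.2, 0.1]
gripper_width: 0.996
gripper_force: 0.0
```

View pics/w10.png

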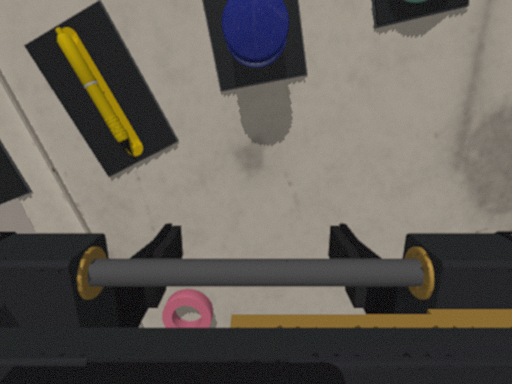

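View pics/t10c.png

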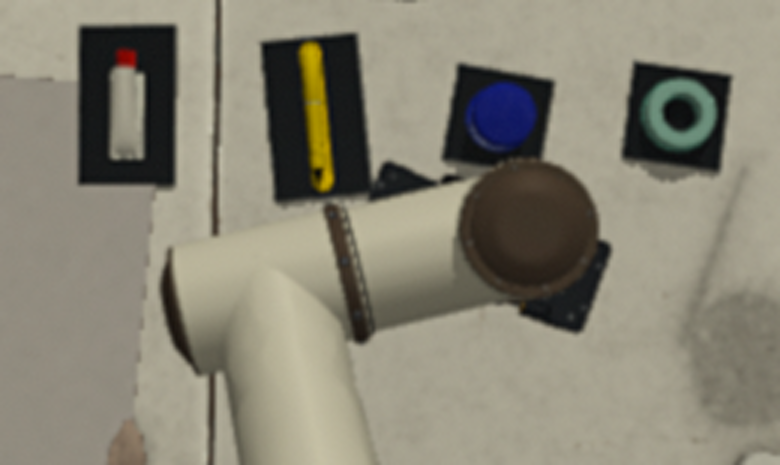

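The top crop shows the jar cap at (503,115), the roll at (679.5,114), the tube from (126,48) to (127,160), and the highlighter on its bar. I'll check these numerically against the outlines in the same view.

```bash
python3 -c "
from h import *
c=load('t10')
P=lambda u,v,z:pix2w(c,(150+(u+.5)/3-.5,135+(v+.5)/3-.5),z)
for n,a,b in [('jar',(503,115,.065),(499,119,.006)),('roll',(679.5,114,.025),(678,116,.006)),('tube',(126.5,104,.0175),(127.3,106,.006)),('hl',(315.5,116.5,.0145),(315.5,116.5,.006))]: print(n,((P(*a)-P(*b))[:2]*1000).round(1))"
```

```text
jar [-4.3  3.6]
roll [-0.7  3.4]
tube [ 0.3 -0.9]
hl [-1.2 -0.1]
```

```bash
python3 -c "
from h import *
print(r.finish_job())"
```

```text
the job is handed in; nothing more can be done
None
```

I placed the highlighter, tube, roll and jar on their outlines and handed the job in at about 30 s of the 112 s allowed; my last top view put each within about 6 mm of its centre (limit 12 mm), the jar being furthest off, and the hand-in call gave no verdict.

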